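# Unplug the loupe and hold it in focus over a casting

### The arm

A 6-joint arm with a two-finger parallel gripper is mounted at the origin on the work surface; the furniture and walls round the work are solid. World frame = base frame: x ahead of the robot, y to its left, z up, the work surface at z = 0. Lengths are in m, angles in rad, forces in N, time in s.
With the tool pointing down it reaches from about 0.375 to 0.9 m from the base axis. Payload 3.1 kg.
Tool frame: the origin (TCP) lies midway between the tips of the shut fingers; the grasp point (between the pads) lies 19 mm behind it (grip_depth is the distance from the TCP to the grasp point, in m); y points along the fingers, z is the direction in which the jaws open and shut, and the axes are right-handed (so a half turn about y gives the same grasp; the last joint's range is limited). The gripper opens to 85 mm and grips with 20 to 120 N. Pads are 22 mm wide; open, the fingers measure 114 mm over their backs; the gripper's body (76 mm by 85 mm) begins 54 mm behind the grasp point. The pads swing forward as they close: fully open they stand 13 mm farther back than shut.
Start: joints at [1.065, 0.527, 1.433, -0, 1.181, -0.178], TCP at [0.201, 0.592, 0.231] pointing down, gripper open.
Joint ranges: [-3.08, 3.08], [-0.75, 2.2], [0.22, 2.44], [-1.43, 4.57], [0, 2.65], [-2.85, 2.85]. Speed limits (rad/s): [2.79, 2.79, 3.14, 3.14, 3.14, 3.14].

### API

Orientations are given as a unit quaternion [x, y, z, w].
In Python, from station import sense, snapshot, camera_model, sign_off, grip_depth gives the robot as it stands.
- The arm moves only by the tool play_rows, never from a script. Its argument "deltas" is a list of rows, each a list of 6 numbers: the shift along the tool's x, y, z in m, then the turn, a rotation vector about the tool's x, y, z in rad. A call has 1 to 12 rows; each row is the pose to reach, as a shift and turn from the pose commanded when the call began, along the tool's axes at that moment; what a row does not reach only later rows make up. A row lasts 1/10 s, in which the tool goes at most 50 mm and 8.59 degrees, less where a joint would pass 70% of its speed; a pose out of reach is approached as far as the arm can. A call with a gripper value outside its range is refused whole. "gripper" is the finger opening in m, from 0 to 0.0854, set as the call begins (left out, the last holds). The fingers move at their own pace and stop on an object; "force" is the grip in N (left out, the last holds). Time passes only in rows, so rows that repeat a pose let the fingers close. It gives the time, the measured TCP pose, the force and the opening at its end, in the units of the state.
- sense(): the state, without advancing time (a new reading comes with each control period).
- snapshot(name): name is "scene" or "top"; returns the picture (420x560x3 uint8, red, green, blue); there is no depth.
- camera_model(name): a dict with "fx", "fy", "cx", "cy" (pixels), "distortion" ([k1, k2, p1, p2, k3] as OpenCV has them; the pictures are not rectified), "camera_from_world" (4x4, takes a point from world to camera coordinates). Camera axes: x right, y up, looking along -z (the intrinsics and any distortion apply to the point x, -y, -z); pixel columns grow to the right and rows downward; lengths in m; the calibration is good to about 2 mm. A picture is of the moment at which its call begins. camera_model takes no time and is no camera call.
- sign_off(): hands the job in, once; it reports no verdict.
The state is a dict: "t": time; "q": joint angles; "qd": joint speeds; "tau": joint torques, N m; "tcp_pos": TCP position; "tool_rot": TCP orientation; "force": force on the tool from outside, world axes, zero at the start; "ft_torque": the same for the moment, N m; "finger_gap": opening from 0.0 (shut) to 1.0 (fully open).
Only numpy, scipy, OpenCV 4.12 (cv2) and the standard library are available. Lean on these libraries where they do the work, as an engineer would, in place of code of your own. Each camera call takes 0.05 s, during which the arm holds its last target.

### The job

Pull the cordless loupe up out of its charging dock and hold its lens over the middle of the plaster casting that lies on the inspection plate, lens level and at the height marked by the pointer on the plate's post. Keep the hand itself from over the lens so the view through it stays clear, do not push the casting or shift the pointer, and finish still holding the loupe there, steady and touching nothing else.

Things in the scene. Friction and masses are not known exactly. Their poses are not given: they have to be found in the camera images.
- loupe_grip (a point): Middle of the loupe's grip: a black flat-sided bar 16 mm wide (y), 22 mm tall (z), from 45 mm ahead (x, toward the lens) to 70 mm behind this point (end cap aluminium), balanced near this point, about 0.13 kg. Docked, it is level, this point straight above the plug, 25 mm above the dock's top; the bar's underside is 14 mm above the dock's top. z is up when level.
- loupe_lens (a point): Centre of the loupe's lens, 92 mm ahead (+x) of loupe_grip and at the same height when level. A clear lens in a flat aluminium ring 68 mm across and 10 mm thick, this point at mid-thickness. The point's z is the lens axis (vertical when level).
- plug_tip (a point): Lower end of the loupe's plug, 51 mm below loupe_grip.
- socket_mouth (a point): Centre of the dock's top: mouth of its socket. The dock is a fixed grey block 50 x 44 mm, 50 mm tall, on a black foot 110 x 74 x 8 mm. A sprung detent in its rear side (short steel plunger sticking out) holds the plug by a groove: 5 to 15 N straight up pulls it free; the resistance ends within 15 mm of lift, the plug is out after 26 mm.
- cast_center (a point): Centre (half-way up) of the white, lumpy, pebble-like plaster casting to be looked at, 67 x 73 x 36 mm, loose on the inspection plate. A second, like casting lies directly on the table and is not meant.
- marker_tip (a point): Tip of the steel pointer at the marked focal height, 110 to 165 mm above the table, different each time. It points from a collar (held by friction) on the plate's post toward the casting, about 68 mm from its middle; x points on toward the post. The fixed post, 10 mm thick, stands 29 mm behind the tip; its top is 185 mm above the table.
- cast: The plaster casting, origin at the centre of its underside.
- stand: Fixed inspection stand: aluminium plate 170 x 110 x 10 mm; origin on the table beneath the place of the casting (which lies up to 10 mm off it); the plate reaches from 53 mm before to 117 mm behind the origin along x; the post stands 97 mm from the origin along +x.
- dock: The fixed charging dock, origin at the centre of its underside; x points the way the docked loupe's lens does.
- loupe: The loupe; origin 25 mm below loupe_grip, same axes, on the underside of the flange that sits on the dock. Flange 20 x 16 x 4 mm, above it a neck 14 x 11 mm up to the bar; below it the brass plug, 10 x 8 mm, 26 mm long.
Mind the look-alikes: they are no part of the job. What is shaped like the cast but yellow is not meant.

How it is judged:
By the outcome, as a careful person would: the job done as asked, in the order asked, and still so for the second after the job is handed in, while the arm keeps its last pose, push and grip.
It also fails if it takes over 40 s, if anything falls off the work surface, if the arm or the gripper's body presses on something with over 40 N, if the wrist force passes 120 N, or if a joint passes its speed limit or range.

## Working session

There is one attempt and no reset: what is moved stays moved. The work goes in short steps, Python scripts to look and compute and a tool call to move; the robot and the scene stay as the last step left them, time stands still between calls to the robot, and variables do not carry over. Pictures are saved under pics/ and viewed, and the job is handed in when it is done.

Besides the shell and the picture viewer there is one more tool, called after "Call:" in YAML: its name, and indented under it one key for each argument. play_rows: Moves the arm, as the interface text tells. Its arguments: {"type":"object","properties":{"deltas":{"type":"array"},"gripper":{"type":"number"},"force":{"type":"number"}},"required":["deltas"]}

```bash
mkdir -p pics; ls; python3 - <<'E'
from station import *
import cv2, json
for n in ("scene","top"):
    cv2.imwrite(f"pics/{n}0.png", cv2.cvtColor(snapshot(n),cv2.COLOR_RGB2BGR))
    m=camera_model(n); print(n,{k:(v.tolist() if hasattr(v,'tolist') else v) for k,v in m.items()})
print(sense(), grip_depth)
E
```

```text
pics
scene {'fx': 407.8711745610529, 'fy': 407.8711745610529, 'cx': 277.84818917181303, 'cy': 209.2501277921936, 'distortion': [-0.08912415564336668, 0.0, 0.0, 0.0, 0.0], 'camera_from_world': [[0.7173687485830049, -0.696567546735183, 0.013256371742775656, -0.34635906783100856], [0.4123489447312388, 0.4398458416802982, 0.7978119974878696, -0.40216985335675987], [-0.5615607058328492, -0.5668591433432816, 0.6027605538459142, -0.4674523162685909], [0.0, 0.0, 0.0, 1.0]]}
top {'fx': 406.1527119339091, 'fy': 406.1527119339091, 'cx': 285.0703051605415, 'cy': 204.77698805006509, 'distortion': [-0.09633933134306852, 0.0, 0.0, 0.0, 0.0], 'camera_from_world': [[0.0859949139724256, -0.9962845490351445, -0.004687443302484676, 0.10296551642247137], [0.9741215900598873, 0.08309294456348865, 0.21019678956388954, -0.6340722920254762], [-0.209026320232817, -0.02264199455895867, 0.9776478596776654, -0.8293207958280473], [0.0, 0.0, 0.0, 1.0]]}
{'t': 0.1, 'q': array([ 1.06551548e+00,  5.28364007e-01,  1.43380467e+00,  4.58584053e-05,
        1.18143756e+00, -1.78498300e-01]), 'qd': array([ 0.00101422, -0.00048046, -0.00375207,  0.00185798, -0.00178608,
       -0.00044275]), 'tau': array([-4.52935401e-04, -4.43308067e+01, -1.78586054e+01, -3.14621038e-04,
        3.85208215e-03,  6.51111890e-06]), 'tcp_pos': array([0.2002541 , 0.59134541, 0.23042745]), 'tool_rot': array([ 0.69835337, -0.11528053,  0.11477492, -0.69702201]), 'force': array([ 0.96108491, -0.33160498,  0.02419918]), 'ft_torque': array([-0.00768952,  0.04751718, -0.00348543]), 'finger_gap': 0.9942689981024183} 0.0187
```

View pics/scene0.png

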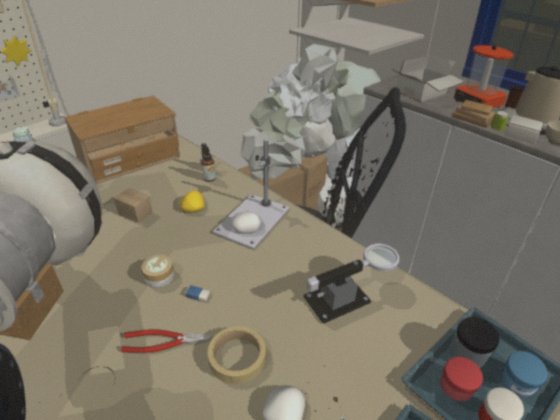

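View pics/top0.png

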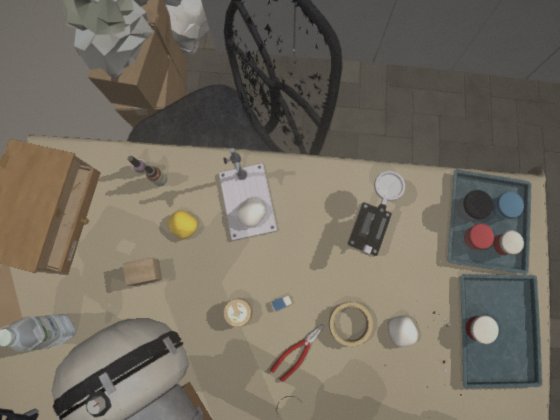

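The castings are: white on the plate at top (252,212) / scene (247,222); white on the bare table at top (403,331) / scene (285,405); and a yellow one at top (183,224) / scene (193,202). The one on the plate with the post fits. The loupe is docked at top (372,225) / scene (342,285), lens at top (389,185) / scene (381,258). I'll confirm both in enlarged crops.

```bash
cat > h.py <<'E'
import numpy as np, cv2
from station import *
M={n:camera_model(n) for n in("scene","top")}
F=np.diag([1,-1,-1.])
def KD(n):
    m=M[n];return np.array([[m['fx'],0,m['cx']],[0,m['fy'],m['cy']],[0,0,1.]]),np.array(m['distortion'])
def RT(n):
    T=np.array(M[n]['camera_from_world']);return F@T[:3,:3],F@T[:3,3]
def proj(n,P):
    R,t=RT(n);K,D=KD(n)
    return cv2.projectPoints(np.atleast_2d(np.array(P,float)).reshape(-1,1,3),cv2.Rodrigues(R)[0],t,K,D)[0].reshape(-1,2)
def ray(n,uv):
    R,t=RT(n);K,D=KD(n)
    p=cv2.undistortPoints(np.array(uv,float).reshape(1,1,2),K,D).ravel()
    d=R.T@np.array([p[0],p[1],1]);return -R.T@t,d/np.linalg.norm(d)
def onz(n,uv,z):
    c,d=ray(n,uv);return c+d*(z-c[2])/d[2]
def tri(a,b):
    c1,d1=ray("scene",a);c2,d2=ray("top",b)
    s=np.linalg.lstsq(np.c_[d1,-d2],c2-c1,rcond=None)[0]
    p,q=c1+s[0]*d1,c2+s[1]*d2;return (p+q)/2,np.linalg.norm(p-q)
E
python3 - <<'E'
import cv2,numpy as np
s=cv2.imread('pics/scene0.png');t=cv2.imread('pics/top0.png')
def c(i,x,y,w,h):return cv2.resize(i[y:y+h,x:x+w],(400,300),interpolation=cv2.INTER_CUBIC)
cv2.imwrite('pics/crop0.png',np.vstack([np.hstack([c(s,300,230,108,81),c(s,205,135,100,112)]) if 0 else np.hstack([c(s,300,238,108,81),c(s,190,135,148,111)]),np.hstack([c(t,325,168,120,90),c(t,190,150,120,90)])]))
E
```

```text
(no output)
```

View pics/crop0.png

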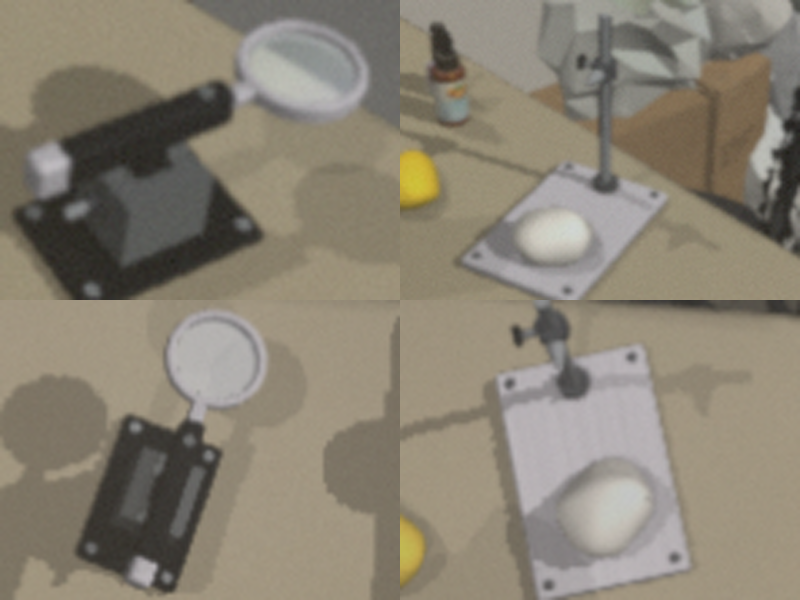

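```bash
python3 - <<'E'
import cv2,numpy as np
s=cv2.imread('pics/scene0.png');t=cv2.imread('pics/top0.png')
def c(i,x,y,w,h,k,n):cv2.imwrite(n,cv2.resize(i[y:y+h,x:x+w],None,fx=k,fy=k,interpolation=cv2.INTER_CUBIC))
c(s,205,135,90,115,5,'pics/a1.png');c(t,210,145,75,100,6,'pics/a2.png')
c(s,300,240,105,80,7,'pics/a3.png');c(t,340,165,75,95,6,'pics/a4.png')
E
```

```text
(no output)
```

View pics/a1.png

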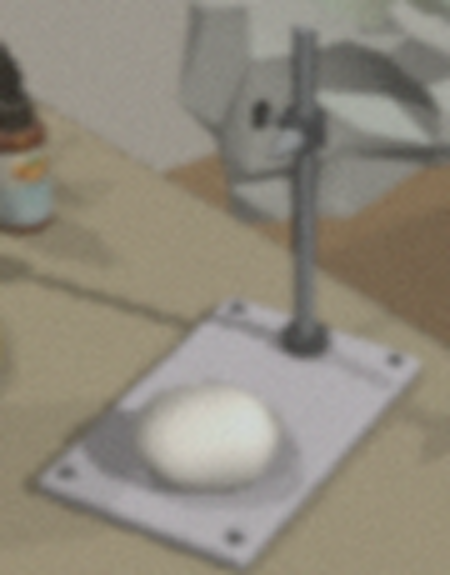

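View pics/a2.png

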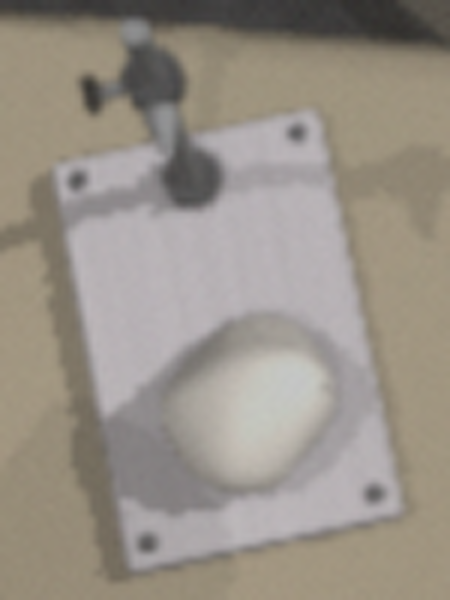

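View pics/a3.png

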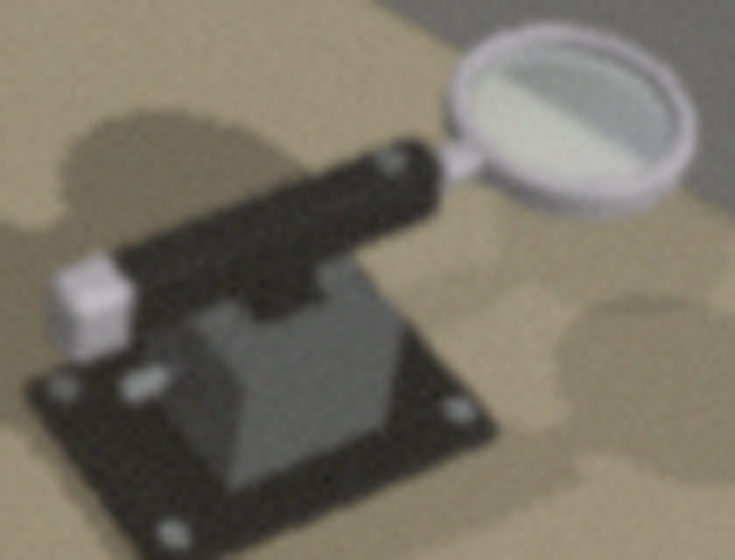

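View pics/a4.png

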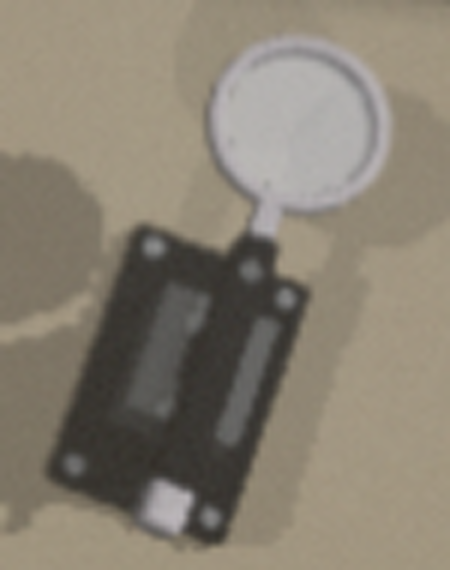

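```bash
cat > fit.py <<'E'
from h import *
from scipy.optimize import least_squares
def px(u,o,k): return [o[0]+(u[0]+.5)/k-.5,o[1]+(u[1]+.5)/k-.5]
A1=lambda *u:px(u,(205,135),5);A2=lambda *u:px(u,(210,145),6);A3=lambda *u:px(u,(300,240),7);A4=lambda *u:px(u,(340,165),6)
# stand: local pts
x0,x1,w=-.053,.117,.055
st=[("top",(x1,w,.01),A2(55,162)),("top",(x1,-w,.01),A2(320,108)),("top",(x0,-w,.01),A2(405,512)),("top",(x0,w,.01),A2(130,572)),
("scene",(x0,w,.01),A1(30,485)),("scene",(x0,-w,.01),A1(245,572)),("scene",(x1,-w,.01),A1(425,360)),("scene",(x1,w,.01),A1(225,298)),
("scene",(.097,0,.185),A1(305,30)),("top",(.097,0,.185),A2(135,30))]
a,b=.055,.037
dk=[("top",(a,b,.008),A4(140,225)),("top",(a,-b,.008),A4(308,288)),("top",(-a,-b,.008),A4(222,545)),("top",(-a,b,.008),A4(50,480)),
("scene",(-a,b,.008),A3(25,385)),("scene",(a,-b,.008),A3(495,432)),
("scene",(.092,0,.075),A3(572,118)),("top",(.092,0,.075),A4(300,125)),
("scene",(-.025,-.022,.05),A3(240,370)),("scene",(-.025,-.022,.008),A3(235,490)),("scene",(.025,-.022,.05),A3(405,330)),("scene",(.025,-.022,.008),A3(385,430))]
def W(p,l):
    c,s=np.cos(p[2]),np.sin(p[2]);l=np.array(l);return np.c_[p[0]+c*l[:,0]-s*l[:,1],p[1]+s*l[:,0]+c*l[:,1],l[:,2]]
def fit(obs,p0):
    def r(p):
        return np.concatenate([proj(n,W(p,[l]))[0]-u for n,l,u in obs])
    s=least_squares(r,p0,loss='soft_l1');return s.x,r(s.x).reshape(-1,2)
E
python3 - <<'E'
from fit import *
g=onz("top",[252,212],.03);post=onz("top",A2(190,185),.01)
print(g,post)
p,r=fit(st,[g[0],g[1],np.arctan2(*(post-g)[[1,0]])]);print("stand",p);print(r.round(1))
for n in("top","scene"):
    for z in(.11,.125,.14,.155,.165): print(n,z,proj(n,W(p,[(.068,0,z),(.097,0,z)])).round(1).tolist())
print([A1(285,135),A1(262,112),A1(302,130),A2(165,130),A2(150,80)])
g=onz("top",A4(180,385),.008);l=onz("top",A4(300,125),.075)
p,r=fit(dk,[g[0],g[1],np.arctan2(*(l-g)[[1,0]])]);print("dock",p);print(r.round(1))
print(W(p,[(0,0,.075),(.092,0,.075)]),tri(A3(572,118),A4(300,125)))
E
```

```text
[0.60763157 0.23189776 0.03      ] [0.69803384 0.26893711 0.01      ]
stand [0.60747523 0.23836325 0.30260951]
[[-0.7  0.1]
 [-0.1 -0.5]
 [ 0.6  0.4]
 [ 0.   0.5]
 [ 0.9 -0.1]
 [-0.5 -1.3]
 [-0.5  0.1]
 [ 1.2 -0.2]
 [-0.3  0.1]
 [ 0.4  0.1]]
top 0.11 [[239.6, 174.2], [237.0, 161.6]]
top 0.125 [[238.8, 172.2], [236.2, 159.4]]
top 0.14 [[237.9, 170.1], [235.3, 157.1]]
top 0.155 [[237.1, 167.9], [234.4, 154.7]]
top 0.165 [[236.5, 166.4], [233.8, 153.1]]
scene 0.11 [[259.0, 175.5], [265.4, 169.7]]
scene 0.125 [[258.9, 169.9], [265.4, 164.1]]
scene 0.14 [[258.9, 164.1], [265.4, 158.4]]
scene 0.155 [[258.8, 158.2], [265.3, 152.6]]
scene 0.165 [[258.7, 154.3], [265.3, 148.7]]
[[261.6, 161.6], [257.0, 157.0], [265.0, 160.6], [237.08333333333334, 166.25], [234.58333333333334, 157.91666666666666]]
dock [ 0.59723191 -0.04375514 -0.29498764]
[[-0.2 -1.1]
 [ 1.1 -0.3]
 [ 0.2  0.3]
 [-1.1 -0.6]
 [-0.9 -0.1]
 [ 1.5 -0.4]
 [-0.3  0.8]
 [-0.3 -0.1]
 [ 0.7  3.1]
 [-0.9  1. ]
 [-0.1 -0.7]
 [-0.2  0.1]]
[[ 0.59723191 -0.04375514  0.075     ]
 [ 0.68525803 -0.07050212  0.075     ]] (array([ 0.68450369, -0.07085639,  0.07760075]), np.float64(0.0005753400812869366))
```

```bash
python3 - <<'E'
from fit import *
im={}
for n in("scene","top"):
    im[n]=np.mean([snapshot(n).astype(float) for _ in range(10)],0)[:,:,::-1]
    np.save(f"pics/{n}_avg.npy",im[n])
def c(i,x,y,w,h,k):return cv2.resize(np.clip(i[y:y+h,x:x+w]*1.5,0,255).astype(np.uint8),None,fx=k,fy=k,interpolation=cv2.INTER_CUBIC)
a=c(im["scene"],245,135,32,48,12);b=c(im["top"],218,143,32,48,12)
p=[0.60747523,0.23836325,0.30260951]
a2,b2=a.copy(),b.copy()
for i,n,o in((a2,"scene",(245,135)),(b2,"top",(218,143))):
  for z,col in((.125,(255,0,0)),(.135,(0,255,0)),(.145,(0,0,255))):
    q=proj(n,W(p,[(.068,0,z),(.097,0,z)]));q=((q-o+.5)*12-.5).round().astype(int)
    cv2.line(i,tuple(map(int,q[0])),tuple(map(int,q[1])),col,1)
cv2.imwrite('pics/m1.png',np.hstack([a,a2]));cv2.imwrite('pics/m2.png',np.hstack([b,b2]))
E
```

```text
(no output)
```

View pics/m1.png

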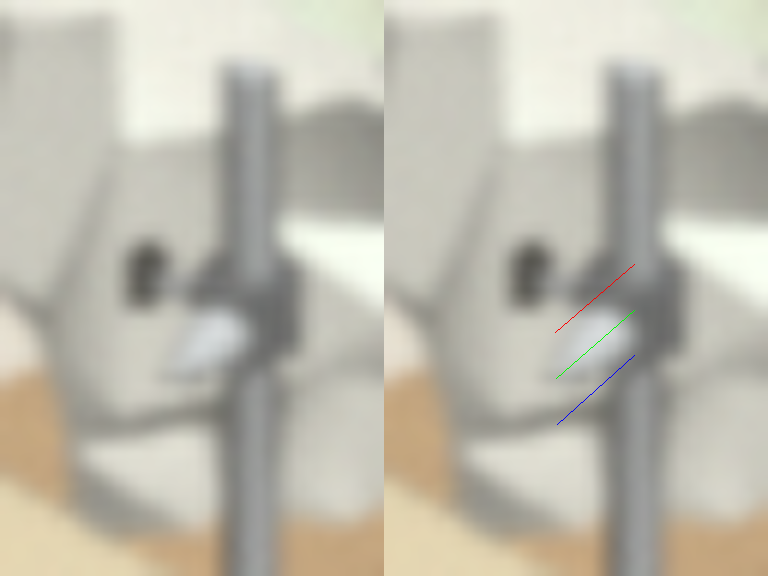

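View pics/m2.png

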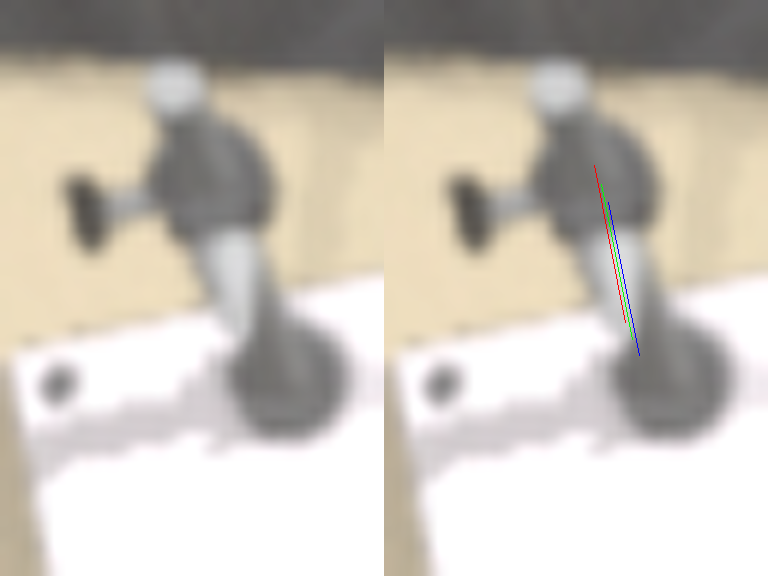

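```bash
python3 - <<'E'
from fit import *
print(tri([259.2,165.0],[237.8,170.8]))
p=np.array([0.60747523,0.23836325,0.30260951])
for n,(u,v),hw in(("scene",(247,222),24),("top",(252,212),24)):
    im=np.load(f"pics/{n}_avg.npy")
    mask=np.full(im.shape[:2],cv2.GC_BGD,np.uint8)
    mask[v-hw:v+hw,u-hw:u+hw]=cv2.GC_PR_BGD
    cv2.ellipse(mask,(u,v),(13,12),0,0,360,cv2.GC_PR_FGD,-1);cv2.ellipse(mask,(u,v),(7,7),0,0,360,cv2.GC_FGD,-1)
    big=np.clip(im,0,255).astype(np.uint8)
    cv2.grabCut(big,mask,None,np.zeros((1,65)),np.zeros((1,65)),6,cv2.GC_INIT_WITH_MASK)
    m=((mask==1)|(mask==3)).astype(np.uint8)
    k,l,s,c=cv2.connectedComponentsWithStats(m);i=l[v,u]
    print(n,s[i],c[i],onz(n,c[i],.028))
    cs,_=cv2.findContours((l==i).astype(np.uint8),cv2.RETR_EXTERNAL,cv2.CHAIN_APPROX_NONE)
    o=cv2.resize(big[v-40:v+40,u-40:u+40],None,fx=5,fy=5)
    cv2.drawContours(o,[((cs[0]-[u-40,v-40])*5+2)],-1,(0,0,255),1)
    # project ellipsoid centred at estimate for compare
    cv2.imwrite(f"pics/cast_{n}.png",o)
    np.save(f"pics/c_{n}.npy",c[i])
print(tri(np.load("pics/c_scene.npy"),np.load("pics/c_top.npy")))
a,b=cv2.imread("pics/cast_scene.png"),cv2.imread("pics/cast_top.png");cv2.imwrite("pics/cast.png",np.hstack([a,b]))
E
```

```text
(array([0.67222016, 0.25861374, 0.13759233]), np.float64(0.0017344776324158331))
scene [ 223  199   48   47 1650] [248.01151515 222.61333333] [0.60746756 0.22552858 0.028     ]
top [ 228  197   48   39 1484] [251.71361186 217.73921833] [0.59459773 0.23138406 0.028     ]
(array([0.59996993, 0.22723248, 0.02985816]), np.float64(0.013825269558553479))
```

View pics/cast.png

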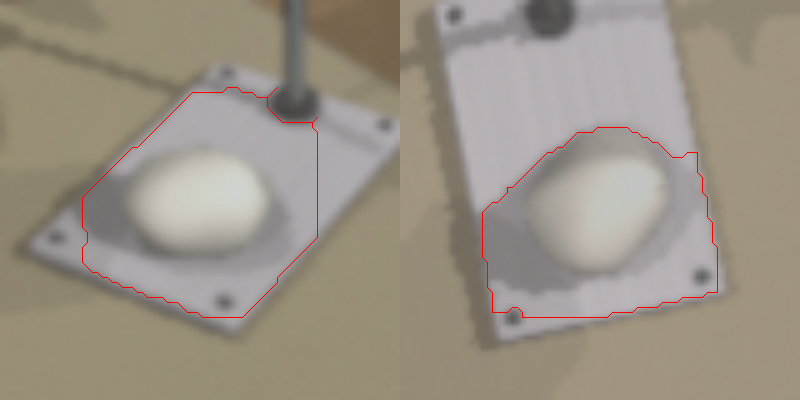

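```bash
python3 - <<'E'
from fit import *
from scipy.spatial import ConvexHull
C={}
out=[]
for n,(u,v) in(("scene",(247,222)),("top",(252,212))):
    im=np.load(f"pics/{n}_avg.npy");h=28
    w=im[v-h:v+h,u-h:u+h];w=cv2.resize(w,None,fx=5,fy=5,interpolation=cv2.INTER_CUBIC)
    d=cv2.GaussianBlur((w[:,:,2]-w[:,:,0]),(0,0),3)
    print(n,d[140,::20].round(0), d[::20,140].round(0))
    m=(d>7).astype(np.uint8)
    k,l,s,c=cv2.connectedComponentsWithStats(m);i=l[140,140]
    cs,_=cv2.findContours((l==i).astype(np.uint8),cv2.RETR_EXTERNAL,cv2.CHAIN_APPROX_NONE);ct=max(cs,key=len)
    o=np.clip(w*1.1,0,255).astype(np.uint8);cv2.drawContours(o,[ct],-1,(0,0,255),1);out.append(o)
    q=(c[i]+.5)/5-.5+[u-h,v-h];C[n]=q;print(s[i],q,onz(n,q,.028))
print(tri(C["scene"],C["top"]))
cv2.imwrite("pics/cast2.png",np.hstack(out))
E
```

```text
scene [23.  7.  3.  5. 13. 15. 11.  7.  5.  2. 10.  1.  0.  0.] [33. 12.  1.  1.  1. 13. 11.  7. 13. 12.  3.  0.  1.  6.]
[   63    89   150   106 11060] [245.10151899 222.19372514] [0.60366233 0.23116541 0.028     ]
top [21.  2.  3.  4. 11. 13. 13.  7.  4.  5. 12.  2.  4. 30.] [ 2.  2.  2.  2. 11. 13. 10.  7.  7. 13. 14.  3.  3.  8.]
[    0     0   262   280 45527] [247.50535726 208.78666725] [0.61463436 0.24322951 0.028     ]
(array([0.61673919, 0.24564342, 0.01250167]), np.float64(0.0022044885061906047))
```

View pics/cast2.png

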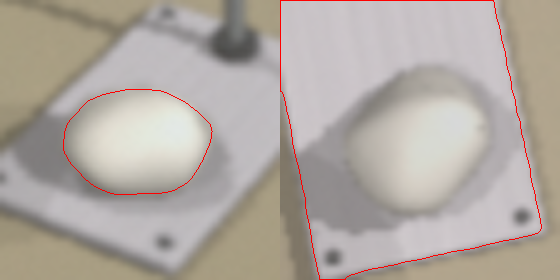

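```bash
python3 - <<'E'
from fit import *
poly=np.array([(65,140),(80,110),(105,85),(130,68),(165,70),(190,85),(208,110),(205,135),(190,165),(150,207),(125,212),(100,200),(80,180),(68,160)],np.float32)
m=cv2.moments(poly);ct=np.array([m['m10'],m['m01']])/m['m00']/5-.4+[224,184]
# scene contour centroid from bbox 63..213 , 89..195
cs=np.array([138.0,141.5])/5-.4+[219,194]
print(ct,cs)
# ellipsoid model
th=np.random.default_rng(0).normal(size=(4000,3));th/=np.linalg.norm(th,axis=1)[:,None]
def sil(n,x,y):
    P=th*[.035,.035,.018]+[x,y,.028]
    h=cv2.convexHull(proj(n,P).astype(np.float32));m=cv2.moments(h);return np.array([m['m10'],m['m01']])/m['m00'],cv2.boundingRect(h)
for use in (("scene",),("top",),("scene","top")):
    r=lambda p:np.concatenate([sil(n,*p)[0]-{"scene":cs,"top":ct}[n] for n in use])
    s=least_squares(r,[.607,.23],diff_step=1e-3);print(use,s.x,r(s.x).round(2),[sil(n,*s.x)[1] for n in("scene","top")])
E
```

```text
[250.93116936 211.08694092] [246.2 221.9]
('scene',) [0.60671043 0.23082477] [0. 0.] [(230, 210, 32, 24), (237, 197, 31, 31)]
('top',) [0.61012646 0.23480857] [-0.  0.] [(230, 209, 32, 23), (235, 196, 32, 31)]
('scene', 'top') [0.60908048 0.23365783] [-0.02 -1.02  0.45  0.49] [(230, 209, 32, 24), (236, 196, 31, 31)]
```

```bash
cat > go.py <<'E'
from h import *
from scipy.spatial.transform import Rotation as Ro
import sys
def delta(pos,yaw,s=None):
    s=s or sense();R0=Ro.from_quat(s['tool_rot'])
    best=None
    for sg in(1,-1):
        ly=sg*np.array([-np.sin(yaw),np.cos(yaw),0]);y=np.array([0,0,-1.]);x=np.cross(y,ly)
        R=Ro.from_matrix(np.c_[x,y,ly]);rv=(R0.inv()*R).as_rotvec()
        if best is None or np.linalg.norm(rv)<np.linalg.norm(best): best=rv
    return np.r_[R0.inv().apply(np.array(pos)-s['tcp_pos']),best]
def show():
    s=sense();print("t",s['t'],"tcp",s['tcp_pos'].round(4),"F",s['force'].round(1),"T",s['ft_torque'].round(2),"gap",s['finger_gap']*.0854,"q",s['q'].round(3));print(Ro.from_quat(s['tool_rot']).as_matrix().round(3).tolist())
E
python3 - <<'E'
from go import *
show();print(delta([.597,-.0437,.15],-.295).round(4).tolist())
E
```

```text
t 1.1 tcp [0.2006 0.5919 0.2313] F [-0.6 -0.7 -0.3] T [-0.01  0.02 -0.01] gap 0.08504859927009337 q [ 1.066  0.527  1.433 -0.     1.181 -0.178]
[[0.947, 0.0, 0.321], [-0.321, 0.0, 0.947], [0.0, -1.0, 0.0]]
[0.5795, 0.0813, -0.4747, -0.0, -0.0318, 0.0]
```

Call:
play_rows:
  deltas:
    - [0.04,0,-0.033,0,0,0]
    - [0.08,0,-0.066,0,0,0]
    - [0.12,0,-0.099,0,0,0]
    - [0.16,0,-0.132,0,0,0]
    - [0.2,0,-0.165,0,0,0]
    - [0.24,0,-0.198,0,0,0]
    - [0.28,0,-0.231,0,0,0]
    - [0.32,0,-0.264,0,0,0]
    - [0.36,0,-0.297,0,0,0]
    - [0.4,0,-0.33,0,0,0]
    - [0.44,0,-0.363,0,0,0]
    - [0.48,0,-0.396,0,-0.03,0]
  gripper: 0.055

```text
t: 2.3
tcp_pos: [0.5173, 0.0798, 0.2316]
tool_rot: [-0.699, 0.104, -0.105, 0.699]
force: [0.4, 1.5, 0.5]
finger_gap: 0.645
```

```bash
python3 - <<'E'
from go import *
show();print(delta([.597,-.0437,.15],-.295).round(4).tolist())
E
```

```text
t 2.3 tcp [0.5173 0.0798 0.2316] F [0.4 1.5 0.5] T [ 0.04 -0.   -0.04] gap 0.055069836903872245 q [-0.061  0.391  1.686  0.     1.064 -1.335]
[[0.956, 0.001, 0.292], [-0.292, 0.0, 0.956], [0.001, -1.0, 0.0]]
[0.1122, 0.0816, -0.0948, -0.0004, -0.0015, 0.0007]
```

Call:
play_rows:
  deltas:
    - [0.03,0,-0.025,0,0,0]
    - [0.06,0.01,-0.05,0,0,0]
    - [0.09,0.03,-0.075,0,0,0]
    - [0.105,0.05,-0.09,0,0,0]
    - [0.112,0.07,-0.095,0,0,0]
    - [0.112,0.08,-0.095,0,0,0]
    - [0.112,0.08,-0.095,0,0,0]
    - [0.112,0.08,-0.095,0,0,0]

```text
t: 3.1
tcp_pos: [0.5954, -0.0411, 0.1517]
tool_rot: [-0.699, 0.104, -0.104, 0.699]
force: [0.9, -0.2, 0.1]
finger_gap: 0.647
```

```bash
python3 - <<'E'
from go import *
show();print(delta([.597,-.0437,.059],-.295).round(4).tolist())
out=[]
for n,(x,y,w,h) in(("scene",(290,200,120,120)),("top",(320,150,120,120))):
    i=snapshot(n)[:,:,::-1];out.append(cv2.resize(i[y:y+h,x:x+w],(400,400),interpolation=cv2.INTER_CUBIC))
cv2.imwrite("pics/pre.png",np.hstack(out))
E
```

```text
t 3.1 tcp [ 0.5954 -0.0411  0.1517] F [ 0.9 -0.2  0.1] T [ 0.03  0.03 -0.04] gap 0.05527823358493757 q [-0.256  0.589  1.579  0.     0.974 -1.531]
[[0.957, -0.0, 0.292], [-0.292, 0.0, 0.957], [-0.0, -1.0, 0.0]]
[0.0022, 0.0927, -0.002, -0.0002, -0.001, -0.0001]
```

View pics/pre.png

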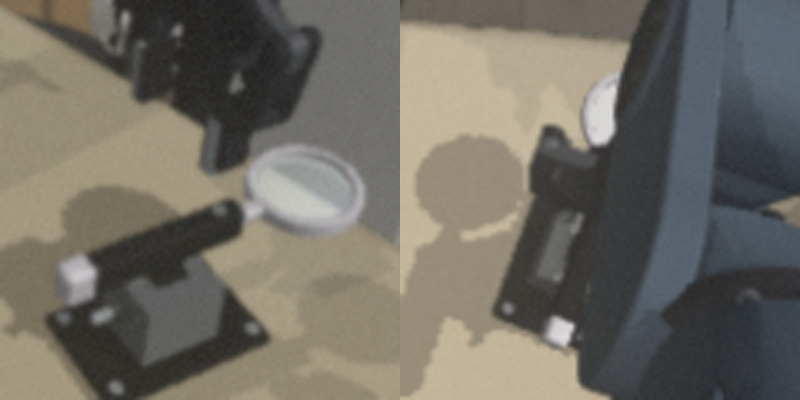

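The fingers straddle the bar in the scene view, and the top view shows them on either side of it. The left finger is at about (555,160) in the crop and the end cap at (558,330). I'll descend next.

Call:
play_rows:
  deltas:
    - [0.002,0.02,-0.002,0,0,0]
    - [0.002,0.045,-0.002,0,0,0]
    - [0.002,0.07,-0.002,0,0,0]
    - [0.002,0.085,-0.002,0,0,0]
    - [0.002,0.092,-0.002,0,0,0]
    - [0.002,0.092,-0.002,0,0,0]
    - [0.002,0.092,-0.002,0,0,0]

```text
t: 3.9
tcp_pos: [0.5978, -0.0444, 0.0602]
tool_rot: [0.699, -0.104, 0.105, -0.699]
force: [0.3, -0.2, 1.0]
finger_gap: 0.642
```

Call:
play_rows:
  deltas:
    - [0,0,0,0,0,0]
    - [0,0,0,0,0,0]
    - [0,0,0,0,0,0]
    - [0,0,0,0,0,0]
    - [0,0,0,0,0,0]
    - [0,0,0,0,0,0]
  gripper: 0.02
  force: 20

```text
t: 4.5
tcp_pos: [0.5972, -0.0443, 0.0594]
tool_rot: [-0.699, 0.104, -0.105, 0.699]
force: [0.1, 1.5, -0.4]
finger_gap: 0.235
```

```bash
python3 - <<'E'
from go import *
show();print(delta([.597,-.0437,.059],-.295).round(4).tolist())
i=snapshot("scene")[:,:,::-1];x,y,w,h=290,210,120,110
cv2.imwrite("pics/grip0.png",cv2.resize(i[y:y+h,x:x+w],None,fx=5,fy=5,interpolation=cv2.INTER_CUBIC))
E
```

```text
t 4.5 tcp [ 0.5972 -0.0443  0.0594] F [ 0.1  1.5 -0.4] T [ 0.11 -0.1   0.02] gap 0.02009117913118964 q [-0.261  0.728  1.626  0.     0.788 -1.535]
[[0.956, 0.0, 0.293], [-0.293, 0.0, 0.956], [0.0, -1.0, 0.0]]
[-0.0003, 0.0004, 0.0006, -0.0002, -0.0019, 0.0004]
```

View pics/grip0.png

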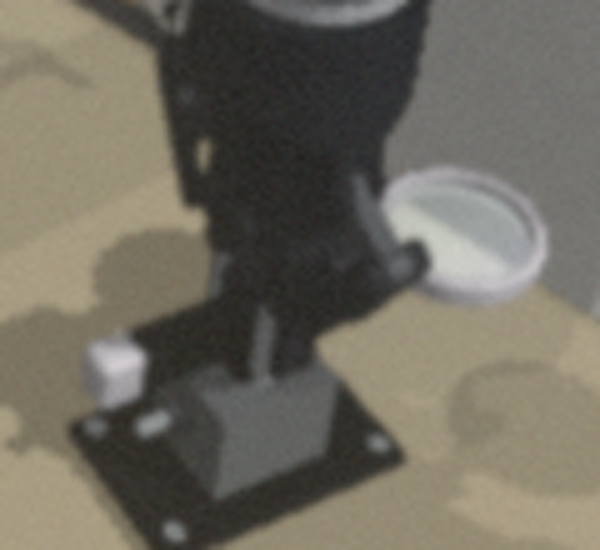

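The bar sits between the fingers at 20 mm opening, with about 1.5 N of side force, so there is no real contact yet. I'll close softly.

Call:
play_rows:
  deltas:
    - [0,0,0,0,0,0]
    - [0,0,0,0,0,0]
    - [0,0,0,0,0,0]
    - [0,0,0,0,0,0]
  gripper: 0.008
  force: 20

```text
t: 4.95
tcp_pos: [0.5972, -0.0439, 0.0594]
tool_rot: [-0.699, 0.104, -0.105, 0.7]
force: [0.7, 4.3, 0.4]
finger_gap: 0.185
```

```bash
python3 - <<'E'
from go import *
show()
E
```

```text
t 4.95 tcp [ 0.5972 -0.0439  0.0594] F [0.7 4.3 0.4] T [ 0.78 -0.29 -0.01] gap 0.015782101901300385 q [-2.600e-01  7.280e-01  1.626e+00  1.000e-03  7.880e-01 -1.535e+00]
[[0.956, 0.001, 0.293], [-0.293, 0.001, 0.956], [0.0, -1.0, 0.001]]
```

Call:
play_rows:
  deltas:
    - [0,0,0.0007,0,0,0]
    - [0,0,0.0007,0,0,0]
    - [0,0,0.0007,0,0,0]

```text
t: 5.25
tcp_pos: [0.5973, -0.0437, 0.0593]
tool_rot: [0.699, -0.105, 0.105, -0.699]
force: [1.6, 3.4, 1.3]
finger_gap: 0.182
```

Call:
play_rows:
  deltas:
    - [0,0,0,0,0,0]
    - [0,0,0,0,0,0]
    - [0,0,0,0,0,0]
  gripper: 0.005
  force: 80

```text
t: 5.55
tcp_pos: [0.5973, -0.0437, 0.0594]
tool_rot: [-0.699, 0.104, -0.105, 0.699]
force: [1.2, 4.1, 2.4]
finger_gap: 0.172
```

```bash
python3 - <<'E'
from go import *
show()
E
```

```text
t 5.55 tcp [ 0.5973 -0.0437  0.0594] F [1.2 4.1 2.4] T [ 0.58 -0.29  0.01] gap 0.014704283344617031 q [-0.26   0.728  1.626  0.     0.788 -1.534]
[[0.956, 0.0, 0.293], [-0.293, -0.0, 0.956], [0.0, -1.0, 0.0]]
```

Gripped with low side forces. Pulling straight up.

Call:
play_rows:
  deltas:
    - [0,-0.002,0,0,0,0]
    - [0,-0.004,0,0,0,0]
    - [0,-0.006,0,0,0,0]
    - [0,-0.008,0,0,0,0]
    - [0,-0.01,0,0,0,0]
    - [0,-0.012,0,0,0,0]
    - [0,-0.014,0,0,0,0]
    - [0,-0.016,0,0,0,0]
    - [0,-0.018,0,0,0,0]
    - [0,-0.02,0,0,0,0]

```text
t: 6.55
tcp_pos: [0.5966, -0.0438, 0.0796]
tool_rot: [0.699, -0.105, 0.104, -0.699]
force: [-0.2, 1.2, -1.5]
finger_gap: 0.17
```

```bash
python3 - <<'E'
from go import *
show()
i=snapshot("scene")[:,:,::-1];x,y,w,h=290,210,120,110
cv2.imwrite("pics/pull.png",cv2.resize(i[y:y+h,x:x+w],None,fx=5,fy=5,interpolation=cv2.INTER_CUBIC))
E
```

```text
t 6.55 tcp [ 0.5966 -0.0438  0.0796] F [-0.2  1.2 -1.5] T [ 0.33 -0.13 -0.08] gap 0.014496641930990912 q [-2.600e-01  6.960e-01  1.618e+00 -1.000e-03  8.280e-01 -1.533e+00]
[[0.956, -0.001, 0.292], [-0.292, -0.0, 0.956], [-0.001, -1.0, -0.0]]
```

View pics/pull.png

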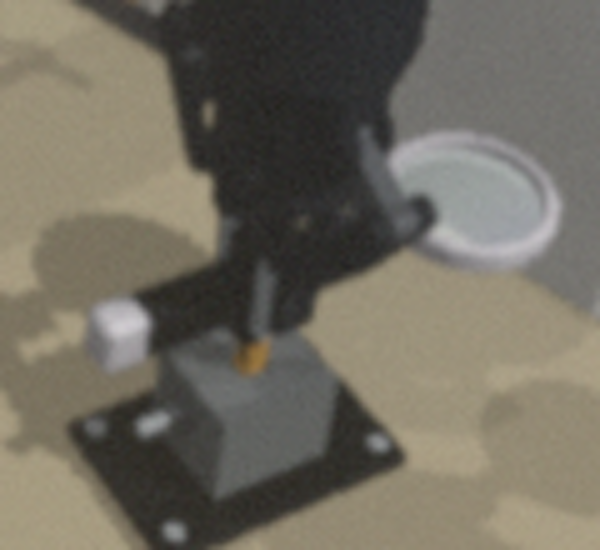

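The lens is level, the brass plug shows below the bar at crop (253,357), and the detent is released. I'll lift clear.

Call:
play_rows:
  deltas:
    - [0,-0.006,0,0,0,0]
    - [0,-0.014,0,0,0,0]
    - [0,-0.024,0,0,0,0]
    - [0,-0.036,0,0,0,0]
    - [0,-0.048,0,0,0,0]
    - [0,-0.06,0,0,0,0]
    - [0,-0.071,0,0,0,0]
    - [0,-0.079,0,0,0,0]
    - [0,-0.083,0,0,0,0]
    - [0,-0.085,0,0,0,0]
    - [0,-0.085,0,0,0,0]

```text
t: 7.7
tcp_pos: [0.5971, -0.0437, 0.1643]
tool_rot: [0.699, -0.105, 0.104, -0.699]
force: [-0.2, -1.1, -1.4]
finger_gap: 0.17
```

```bash
python3 - <<'E'
from go import *
show()
y=.30;L=np.array([.608,.233]);g=L-.092*np.array([np.cos(y),np.sin(y)])
print(g,delta([*g,.165],y).round(4).tolist())
out=[]
for n,(x,yy,w,h) in(("scene",(290,160,120,120)),("top",(320,130,120,120))):
    i=snapshot(n)[:,:,::-1];out.append(cv2.resize(i[yy:yy+h,x:x+w],(400,400),interpolation=cv2.INTER_CUBIC))
cv2.imwrite("pics/lift.png",np.hstack(out))
E
```

```text
t 7.7 tcp [ 0.5971 -0.0437  0.1643] F [-0.2 -1.1 -1.4] T [ 0.01 -0.   -0.02] gap 0.014549430612566144 q [-0.26   0.574  1.564 -0.     1.003 -1.534]
[[0.956, -0.0, 0.292], [-0.292, 0.0, 0.956], [-0.0, -1.0, -0.0]]
[0.52010904 0.20581214] [-0.1466, -0.0007, 0.2161, -0.0, -0.5968, -0.0002]
```

View pics/lift.png

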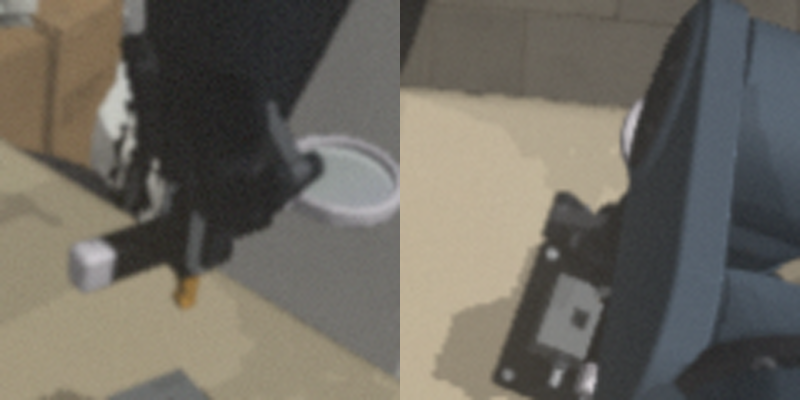

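Call:
play_rows:
  deltas:
    - [-0.004,0,0.006,0,-0.018,0]
    - [-0.015,0,0.022,0,-0.06,0]
    - [-0.029,0,0.043,0,-0.119,0]
    - [-0.045,0,0.067,0,-0.185,0]
    - [-0.063,0,0.093,0,-0.257,0]
    - [-0.081,0,0.119,0,-0.328,0]
    - [-0.098,0,0.145,0,-0.4,0]
    - [-0.114,0,0.169,0,-0.466,0]
    - [-0.128,0,0.188,0,-0.519,0]
    - [-0.138,0,0.203,0,-0.561,0]
    - [-0.144,0,0.212,0,-0.585,0]
    - [-0.147,0,0.216,0,-0.597,0]

```text
t: 9.0
tcp_pos: [0.5186, 0.2074, 0.1642]
tool_rot: [-0.699, -0.107, 0.107, 0.699]
force: [-1.2, 0.1, -1.7]
finger_gap: 0.169
```

Call:
play_rows:
  deltas:
    - [0,0,0,0,0,0]
    - [0,0,0,0,0,0]
    - [0,0,0,0,0,0]

```text
t: 9.3
tcp_pos: [0.5201, 0.2051, 0.1643]
tool_rot: [0.699, 0.105, -0.105, -0.699]
force: [0.5, -0.3, -2.0]
finger_gap: 0.168
```

```bash
python3 - <<'E'
from go import *
show()
out=[]
s=sense();x=Ro.from_quat(s['tool_rot']).as_matrix()[:,0]
L=s['tcp_pos']+.092*x+[0,0,.0156];print("lens pred",L,proj("scene",L),proj("top",L))
for n,(xx,yy,w,h) in(("scene",(180,90,133,133)),("top",(170,130,133,133))):
    im=np.mean([snapshot(n).astype(float) for _ in range(6)],0)[:,:,::-1];np.save(f"pics/{n}_c.npy",im)
    out.append(cv2.resize(np.clip(im*1.2,0,255).astype(np.uint8)[yy:yy+h,xx:xx+w],(400,400),interpolation=cv2.INTER_CUBIC))
cv2.imwrite("pics/carry.png",np.hstack(out))
E
```

```text
t 9.3 tcp [0.5201 0.2051 0.1643] F [ 0.5 -0.3 -2. ] T [ 0.    0.04 -0.02] gap 0.014389142422643433 q [ 0.176  0.528  1.665 -0.     0.948 -1.694]
[[0.956, 0.0, -0.295], [0.295, -0.0, 0.956], [-0.0, -1.0, -0.0]]
lens pred [0.60806125 0.23218764 0.17986924] [[243.83962962 163.16214688]] [[245.35662565 196.84875369]]
```

View pics/carry.png

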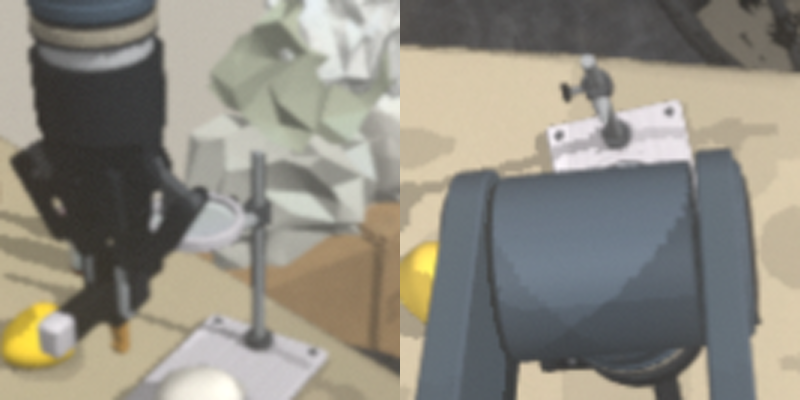

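The loupe is level over the plate with the lens beyond the hand. The post and pointer are clear to the right at crop (258,215). I'll lower to the marked height.

Call:
play_rows:
  deltas:
    - [0,0.003,0,0,0,0]
    - [0,0.008,0,0,0,0]
    - [0,0.014,0,0,0,0]
    - [0,0.02,0,0,0,0]
    - [0,0.026,0,0,0,0]
    - [0,0.032,0,0,0,0]
    - [0,0.037,0,0,0,0]
    - [0,0.041,0,0,0,0]
    - [0,0.0433,0,0,0,0]
    - [0,0.0433,0,0,0,0]
    - [0,0.0433,0,0,0,0]
    - [0,0.0433,0,0,0,0]

```text
t: 11.1
tcp_pos: [0.52, 0.2059, 0.1213]
tool_rot: [-0.699, -0.106, 0.106, 0.699]
force: [0.6, 0.5, -1.5]
finger_gap: 0.174
```

```bash
cat > chk.py <<'E'
from fit import *
from go import *
show()
s=sense();x=Ro.from_quat(s['tool_rot']).as_matrix()[:,0]
L=s['tcp_pos']+.092*x+[0,0,.0156];print("lens pred",L)
n="scene";o=(205,125);w,h,k=75,85,7
im=np.mean([snapshot(n).astype(float) for _ in range(10)],0)[:,:,::-1]
a=cv2.resize(np.clip(im*1.4,0,255).astype(np.uint8)[o[1]:o[1]+h,o[0]:o[0]+w],None,fx=k,fy=k,interpolation=cv2.INTER_CUBIC)[:, :]
b=a.copy();th=np.linspace(0,2*np.pi,60)
def dr(P,col,closed=True):
    q=((proj(n,P)-o+.5)*k-.5).round().astype(np.int32);cv2.polylines(b,[q.reshape(-1,1,2)],closed,col,1)
for dz in(-.005,.005): dr(L+np.c_[.034*np.cos(th),.034*np.sin(th),0*th+dz],(0,0,255))
p=[0.60747523,0.23836325,0.30260951]
dr(W(p,[(.068,0,.1365),(.097,0,.1365)]),(0,255,0),False)
v=np.hstack([a,b]);v=cv2.resize(v,(800,int(v.shape[0]*800/v.shape[1])));cv2.imwrite(f"pics/chk_{s['t']:.2f}.png",v);print(f"pics/chk_{s['t']:.2f}.png")
E
python3 chk.py; cp pics/chk_*.png pics/chkA.png
```

```text
t 11.1 tcp [0.52   0.2059 0.1213] F [ 0.6  0.5 -1.5] T [ 0.02 -0.    0.02] gap 0.014842113439425082 q [ 0.177  0.593  1.697  0.     0.851 -1.694]
[[0.955, 0.001, -0.296], [0.296, 0.0, 0.955], [0.001, -1.0, -0.0]]
lens pred [0.60790065 0.23306809 0.13692645]
pics/chk_11.10.png
```

View pics/chkA.png

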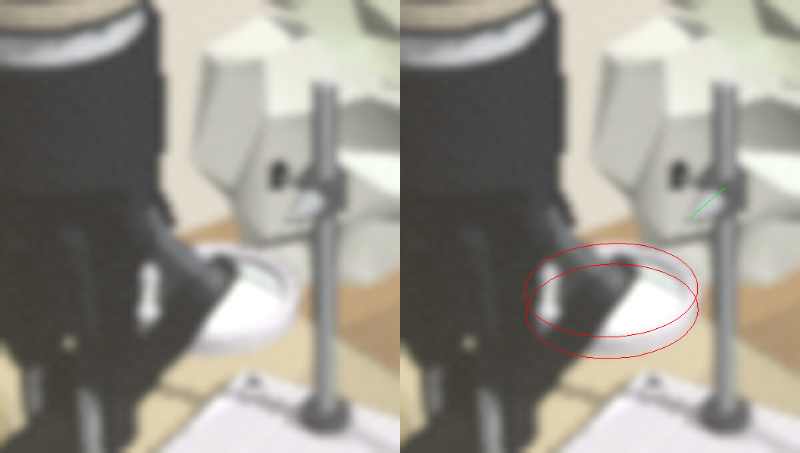

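```bash
python3 - <<'E'
from fit import *
from go import *
s=sense();R=Ro.from_quat(s['tool_rot']).as_matrix();x=R[:,0];G=s['tcp_pos']+[0,0,.0156]
y=np.cross([0,0,1],x);n="scene"
o=(170,120);w,h,k=110,110,5
im=np.mean([snapshot(n).astype(float) for _ in range(8)],0)[:,:,::-1]
a=cv2.resize(np.clip(im*1.4,0,255).astype(np.uint8)[o[1]:o[1]+h,o[0]:o[0]+w],None,fx=k,fy=k,interpolation=cv2.INTER_CUBIC)
def dr(P,col):
    q=((proj(n,P)-o+.5)*k-.5).round().astype(np.int32);cv2.polylines(a,[q.reshape(-1,1,2)],True,col,1)
for e in(-.07,-.058): dr([G+e*x+i*.008*y+j*np.array([0,0,.011]) for i,j in((1,1),(1,-1),(-1,-1),(-1,1))],(0,0,255))
for z in(-.051,-.025): dr([G+i*.005*x+j*.004*y+[0,0,z] for i,j in((1,1),(1,-1),(-1,-1),(-1,1))],(0,255,0))
cv2.imwrite("pics/lvl.png",a)
E
```

```text
(no output)
```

View pics/lvl.png

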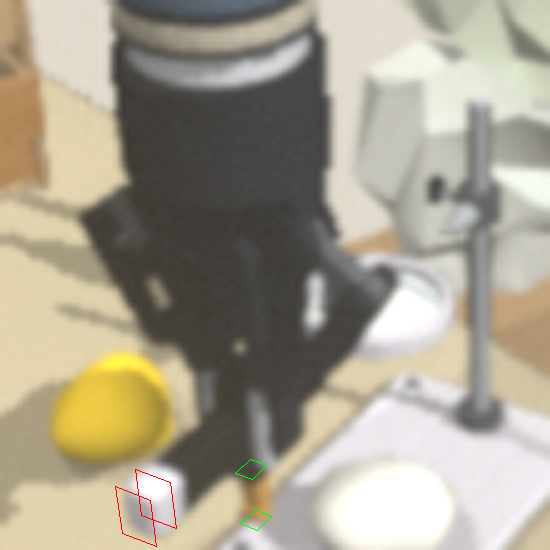

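```bash
python3 - <<'E'
from fit import *
from go import *
s=sense();print(s['t']);R=Ro.from_quat(s['tool_rot']).as_matrix();x=R[:,0];G=s['tcp_pos']+[0,0,.0156]
y=np.cross([0,0,1],x);n="scene"
im=np.mean([snapshot(n).astype(float) for _ in range(8)],0)[:,:,::-1];np.save("pics/fin.npy",im)
rows=[]
for o in((190,205),(232,165)):
    w,h,k=40,32,10
    a=cv2.resize(np.clip(im*1.2,0,255).astype(np.uint8)[o[1]:o[1]+h,o[0]:o[0]+w],None,fx=k,fy=k,interpolation=cv2.INTER_CUBIC)
    b=a.copy()
    def dr(P,col,c=True):
        q=((proj(n,P)-o+.5)*k-.5).round().astype(np.int32);cv2.polylines(b,[q.reshape(-1,1,2)],c,col,1)
    dr([G-.07*x+i*.008*y+j*np.array([0,0,.011]) for i,j in((1,1),(1,-1),(-1,-1),(-1,1))],(0,0,255))
    for i,j in((1,1),(-1,-1),(-1,1)): dr([G+e*x+i*.008*y+j*np.array([0,0,.011]) for e in(-.07,.045)],(255,0,255),False)
    for z in(-.051,-.025): dr([G+i*.005*x+j*.004*y+[0,0,z] for i,j in((1,1),(1,-1),(-1,-1),(-1,1))],(0,255,0))
    th=np.linspace(0,2*np.pi,80)
    for dz in(-.005,.005): dr(G+.092*x+np.c_[.034*np.cos(th),.034*np.sin(th),0*th+dz],(0,0,255))
    rows.append(np.hstack([a,b]))
cv2.imwrite("pics/lvl2.png",np.vstack(rows)[:600*2])
E
python3 -c "
import cv2;i=cv2.imread('pics/lvl2.png');print(i.shape);cv2.imwrite('pics/lvl2.png',cv2.resize(i,(750,600)))"
```

```text
12.0
(640, 800, 3)
```

View pics/lvl2.png

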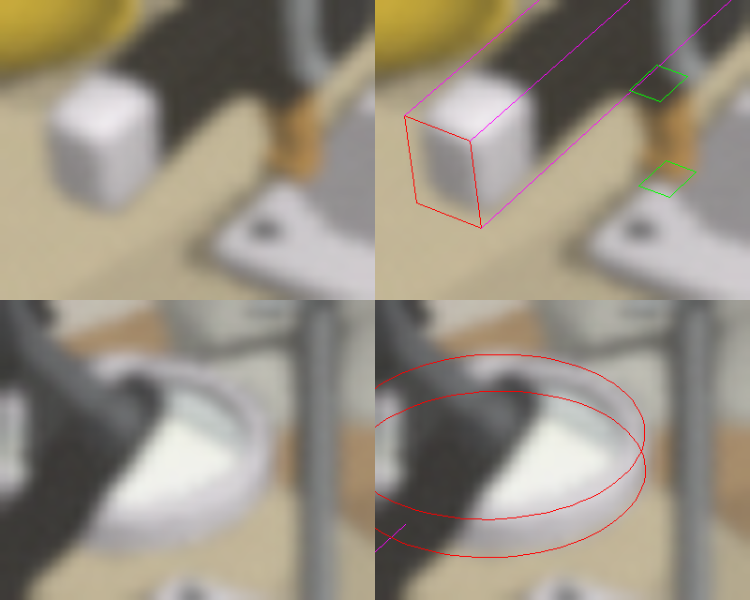

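```bash
python3 - <<'E'
from fit import *
n="scene";im=np.load("pics/scene_avg.npy")
G=np.array([0.59723,-.04376,.075]);yw=-.295;x=np.array([np.cos(yw),np.sin(yw),0]);y=np.cross([0,0,1],x)
rows=[]
for o in((300,268),(360,235)):
    w,h,k=40,32,10
    a=cv2.resize(np.clip(im*1.2,0,255).astype(np.uint8)[o[1]:o[1]+h,o[0]:o[0]+w],None,fx=k,fy=k,interpolation=cv2.INTER_CUBIC)
    b=a.copy()
    def dr(P,col,c=True):
        q=((proj(n,P)-o+.5)*k-.5).round().astype(np.int32);cv2.polylines(b,[q.reshape(-1,1,2)],c,col,1)
    dr([G-.07*x+i*.008*y+j*np.array([0,0,.011]) for i,j in((1,1),(1,-1),(-1,-1),(-1,1))],(0,0,255))
    for i,j in((1,1),(-1,-1),(-1,1)): dr([G+e*x+i*.008*y+j*np.array([0,0,.011]) for e in(-.07,.045)],(255,0,255),False)
    th=np.linspace(0,2*np.pi,80)
    for dz in(-.005,.005): dr(G+.092*x+np.c_[.034*np.cos(th),.034*np.sin(th),0*th+dz],(0,0,255))
    rows.append(np.hstack([a,b]))
cv2.imwrite("pics/lvl3.png",cv2.resize(np.vstack(rows),(750,600)))
E
```

```text
(no output)
```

View pics/lvl3.png

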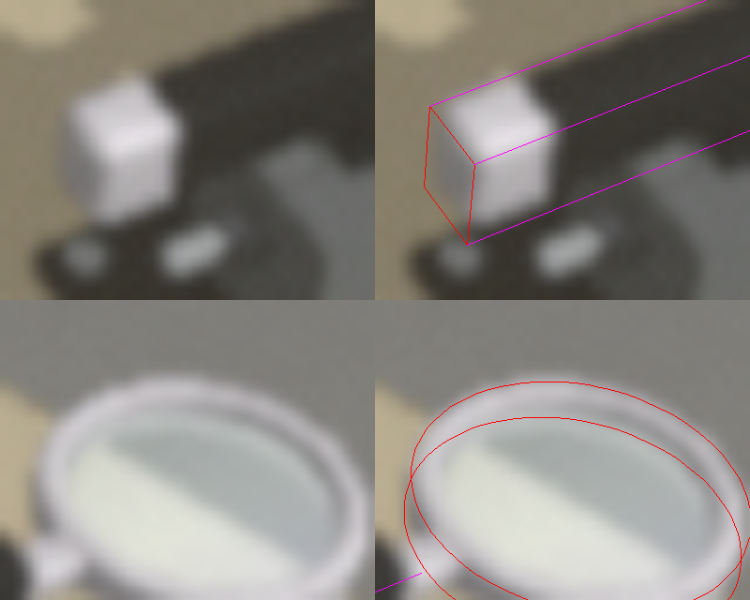

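```bash
python3 - <<'E'
from go import *
show();print(abs(sense()['qd']).max());sign_off();print("done")
E
```

```text
t 12.4 tcp [0.5198 0.2058 0.121 ] F [-0.1 -0.7 -2.8] T [-0.04 -0.01 -0.04] gap 0.014946976732590352 q [ 0.177  0.593  1.698 -0.     0.851 -1.694]
[[0.955, -0.0, -0.296], [0.296, -0.0, 0.955], [-0.0, -1.0, -0.0]]
0.0017855018301477787
the job is handed in; nothing more can be done
done
```

I pulled the loupe straight up out of its dock and now hold its lens level over the casting on the plate. I handed the job in at 12.4 s; no verdict is reported.

- **Position:** From the arm's pose, the lens is at about (0.608, 0.233, 0.137) m. I measured the casting's middle at about (0.608, 0.233) m. The pointer tip came out 0.136 to 0.138 m high, depending on the view.
- **Steadiness and contact:** At the end the arm was still, with under 0.002 rad/s at any joint. The only force was about 1 to 3 N downward, close to the loupe's weight. The pointer was where I first measured it, and the lens ring is about 35 mm clear of it. I did not measure the casting again after the move.
- **Clear view:** The hand grips 92 mm behind the lens centre. From the stated sizes, that leaves about 15 mm between the gripper's body and the ring.
- **Checks that disagreed or failed:**
  - **Camera against arm:** The scene camera shows the lens up to about 2 mm higher than the arm's pose implies. It showed a similar offset while the loupe was docked, so I put this down to calibration.
  - **Casting centre:** The two cameras differed by about 5 mm on the casting's middle, and I used a value between them.
  - **Top camera:** The wrist blocked its view at the end, so it could not confirm the centring.

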